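# Take the wire bobbin off its locking spindle

## Task

Take the copper-wire bobbin off the upright spindle of its dispenser and put it in the blue refill tray. Hidden lugs on the spindle lock the bobbin, so feel for the release by turning the bobbin and lifting lightly, slide it straight up off the spindle without wrenching or tipping it, then lower it upright onto the tray floor before letting go; leave the pink cast, the bowl, the red box and the tape roll where they are.

Things in the scene. Friction and masses are not known exactly. Their poses are not given: they have to be found in the camera images.
- bobbin: bobbin of copper wire with white end flanges, a plain cylinder outside: 62 mm diameter, 44 mm high, 0.15 to 0.31 kg, standing upright on the dispenser. Origin at the centre of its underside, z up along its axis. Grasp it across its diameter. It turns freely on the spindle and stays where it is left when let go.
- keyed_floor (a point): point on the bobbin's axis, 6 mm above its underside: top of its 6 mm thick floor, below the 36 mm wide bore. The floor has a keyed opening: a round hole of 23 mm with two opposite notches, about 14 mm wide, along the bobbin's own +x and -x.
- stand: dispenser, fixed: round grey base, 112 mm diameter and 18 mm high, with a 48 mm steel washer on top, 22 mm above the worktop, on which the bobbin stands; a dark steel spindle of 17 mm diameter rises from its middle. Origin on the spindle's axis at worktop level, z up.
- lug_level (a point): point on the spindle's axis at the underside of its two opposite lugs (6 mm wide, 6 mm high, out to 15 mm from the axis), 36 mm above the worktop. Which way the lugs point differs each time and is NOT given by any listed axes. They stay put as the bobbin turns. A locked bobbin rises only 8 mm, then its floor meets them. It is always locked at the start.
- spindle_tip (a point): top of the spindle, 84 mm above the worktop. With the notches within about 0.25 rad of the lugs the bobbin slides on up; raised 20 mm it is past the lugs, raised 62 mm clear of the spindle. The fit repeats every half turn, so turning half a turn in one direction always meets a release; that may need more than one grasp.
- tray: shallow square blue tray with a dark liner, fixed: 150 x 150 mm outside, 4 mm walls 14 mm high; a thing stands in it 5 mm above the worktop. Origin at worktop level under its centre, sides along its x and y.
- cast_3: pink dental cast, 60 x 77 x 26 mm, a bystander; origin at the centre of its underside
- mixing_bowl_b: blue-grey mixing bowl, 90 mm wide, 61 mm high, a bystander; origin at the centre of its underside
- wax_box: red flat box, 63 x 131 x 34 mm, a bystander; origin at the centre of its underside
- tape_roll: roll of masking tape lying flat, 60 mm wide, 19 mm high, a bystander; origin at the centre of its underside

How it is judged:
By the outcome, as a careful person would: the job done as asked, in the order asked, and still so for the second after the job is handed in, with the robot touching nothing.
It also fails if it takes over 67 s, if anything falls off the work surface, if the arm or the gripper's body presses on something with over 40 N, if the wrist force passes 120 N, or if a joint passes its speed limit or range.

## Robot

A 6-joint arm with a two-finger parallel gripper is mounted at the origin on a cart in front of the work surface, level with it; the furniture and walls round the work are solid. World frame = base frame: x ahead of the robot, y to its left, z up, the work surface at z = 0. Lengths are in m, angles in rad, forces in N, time in s.
With the tool pointing down it reaches from about 0.275 to 1 m from the base axis. Payload 8.4 kg.
Tool frame: the origin (TCP) lies on the centre line of the jaws, within the pads' length; the fingertips stand 17 mm ahead of it and the grasp point (between the pads) lies 2 mm behind it (bot.tcp_to_tips is the z of the fingertips in the tool frame, in m); z points along the fingers, y is the line along which they close (so a half turn about z gives the same grasp; the last joint's range is limited). The gripper opens to 85 mm and grips with 20 to 120 N. Pads are 22 mm wide; open, the fingers measure 114 mm over their backs; the gripper's body (76 mm by 85 mm) begins 54 mm behind the grasp point. The pads swing forward as they close: fully open they stand 13 mm farther back than shut.
Start: joints at [1.318, 0.353, 1.633, -0, 1.155, -0.002], TCP at [0.155, 0.605, 0.248] pointing down, gripper open.
Joint ranges: [-2.63, 2.63], [-0.92, 2.1], [0.06, 2.66], [-1.3, 4.44], [0, 2.69], [-3.02, 3.02]. Speed limits (rad/s): [2.22, 2.22, 2.79, 3.14, 3.14, 3.14].

## Interface

Orientations are given as a unit quaternion [x, y, z, w].
In Python, from workcell import bot, hand, kinematics, get_obs, vision, hand_in gives the robot as it stands. The module is installed in compiled form; this text tells all that it offers. Calls block until the motion is done:
- bot.reach(position, orientation): joint-space move of the TCP to a pose.
- bot.servo_line(position, ori=None, velocity=0.15): straight line of the TCP; ori=None keeps the orientation; velocity is the mean speed in m/s.
- bot.goto_joints(angles): joint-space move.
- hand.move_gripper(opening, strength=None): finger opening in m; strength is the grip in N (None keeps the last); returns when the fingers have stopped.
- bot.dwell(seconds).
- kinematics.solve_ik(position, orientation): joint angles nearest the present ones, or None.
- get_obs(): the state.
- vision.read_camera(name): name is "side" or "top" or "wrist"; returns a dict with "frame" (420x560x3 uint8, red, green, blue), "intrinsics" (3x3 intrinsics, pixels), "dist" ([k1, k2, p1, p2, k3] as OpenCV has them; the pictures are not rectified), "view" (4x4, takes a point from world to camera coordinates). Camera axes: x right, y down, z forward; pixel columns grow to the right and rows downward; lengths in m; the calibration is good to about 2 mm. A picture is of the moment at which its call begins. There is no depth.
A pose or a line that the arm cannot do raises bot.IKError and nothing moves.
- hand_in(): hands the job in; it is judged then, once.
The state is a dict: "time_s": time; "joint_pos": joint angles; "joint_vel": joint speeds; "joint_efforts": joint torques, N m; "position": TCP position; "orientation": TCP orientation; "wrist_force": force on the tool from outside, world axes, zero at the start; "ft_torque": the same for the moment, N m; "gripper_width": finger opening in m; "grip_force": force on a finger pad.
Only numpy, scipy, OpenCV 4.12 (cv2) and the standard library are available. Lean on these libraries where they do the work, as an engineer would, in place of code of your own. Each camera call takes 0.05 s, during which the arm holds its last target. There are 200 camera calls.

## Working session

There is one attempt and no reset: what is moved stays moved. The work goes in short steps, each a Python script; the robot and the scene stay as the last script left them, time stands still between calls to the robot, and variables do not carry over. Pictures are saved under pics/ and viewed, at most 10 in all, crops included, and the job is handed in when it is done.

```bash
mkdir -p pics; python3 - <<'E'
from workcell import *
import cv2, numpy as np, pickle
d={}
for n in("top","side"):
    c=vision.read_camera(n); d[n]=c
    cv2.imwrite(f"pics/{n}0.png",c["frame"][:,:,::-1])
    print(n,c["intrinsics"].tolist(),c["dist"],np.round(c["view"],3).tolist())
pickle.dump(d,open("c0.pkl","wb"))
o=get_obs();print(o["time_s"],o["orientation"],o["wrist_force"],bot.tcp_to_tips)
E
```

```text
top [[515.373481041422, 0.0, 277.0586743940056], [0.0, 515.373481041422, 192.00868687681728], [0.0, 0.0, 1.0]] [-0.1463994  0.         0.         0.         0.       ] [[0.067, -0.998, -0.005, -0.06], [-0.971, -0.063, -0.233, 0.651], [0.232, 0.021, -0.973, 1.41], [0.0, 0.0, 0.0, 1.0]]
side [[460.8490069556936, 0.0, 284.26377535555935], [0.0, 460.8490069556936, 204.47007390967113], [0.0, 0.0, 1.0]] [-0.01477051  0.          0.          0.          0.        ] [[-0.975, -0.221, -0.017, 0.617], [-0.135, 0.654, -0.744, 0.149], [0.175, -0.723, -0.668, 1.31], [0.0, 0.0, 0.0, 1.0]]
0.1 [ 1.25077468e-01  9.92146782e-01 -6.19693539e-04 -7.37381003e-05] [ 0.43665814  0.14101633 -0.55524684] 0.017
```

View pics/top0.png

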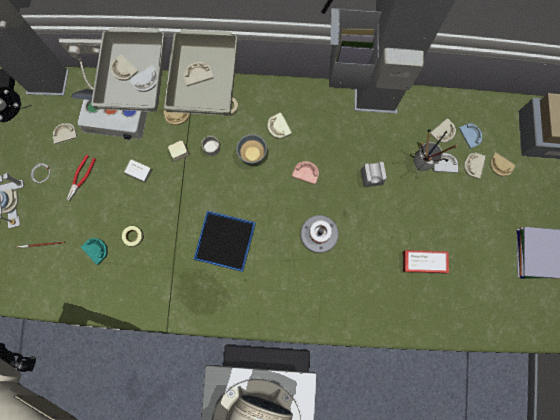

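View pics/side0.png

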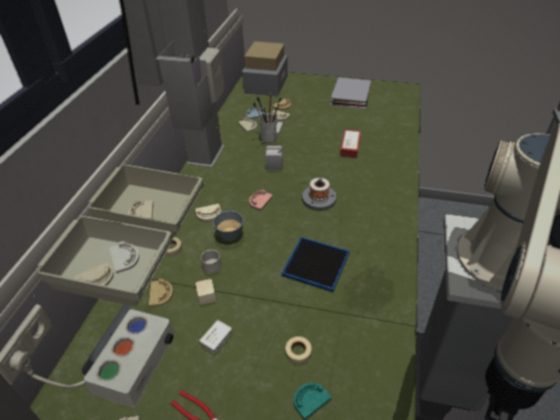

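Top view: the stand is at about (320,234), with the white bobbin top at (320,231), and the tray is at (225,241). Side view: the bobbin is at (319,188) and the tray at (316,263). Next I'll triangulate them coarsely and look with the wrist camera.

```bash
cat > h.py <<'E'
import cv2, numpy as np
def ray(c,uv):
    p=cv2.undistortPoints(np.array([[uv]],float),c["intrinsics"],np.array(c["dist"]))[0,0]
    V=np.array(c["view"]);R,t=V[:3,:3],V[:3,3]
    d=R.T@np.array([*p,1]);return -R.T@t,d/np.linalg.norm(d)
def plane(c,uv,z):
    o,d=ray(c,uv);return o+d*(z-o[2])/d[2]
def tri(*obs):
    A=np.zeros((3,3));b=np.zeros(3);L=[]
    for c,uv in obs:
        o,d=ray(c,uv);P=np.eye(3)-np.outer(d,d);A+=P;b+=P@o;L.append((o,P))
    x=np.linalg.solve(A,b);return x,[float(np.linalg.norm(P@(x-o))) for o,P in L]
def proj(c,X):
    V=np.array(c["view"]);return cv2.projectPoints(np.array([X],float),cv2.Rodrigues(V[:3,:3])[0],V[:3,3],c["intrinsics"],np.array(c["dist"]))[0][0,0]
def quat(yaw):  # tool down, tool y axis at angle yaw+90deg..: closing line along (-sin?) checked by use
    return [np.cos(yaw/2),np.sin(yaw/2),0,0]
def blob(m,near,rad):
    n,l,s,ce=cv2.connectedComponentsWithStats(m.astype(np.uint8))
    k=[i for i in range(1,n) if s[i,4]>15 and np.hypot(*(ce[i]-near))<rad]
    return max(((s[i,4],tuple(ce[i]),i) for i in k),default=None),l
E
python3 - <<'E'
import pickle,cv2,numpy as np
from h import *
d=pickle.load(open("c0.pkl","rb"))
cs={"top":((320,231),(225,241)),"side":((319,188),(316,263))}
out={}
for n,(b,t) in cs.items():
    f=d[n]["frame"].astype(int);mx=f.max(2);mn=f.min(2)
    # tray : blue or very dark
    m=((mx<28)|((f[:,:,2]>f[:,:,0]+25)&(f[:,:,2]>f[:,:,1]+15)))
    r,l=blob(m,t,20); q=None
    if r:
        c=max(cv2.findContours((l==r[2]).astype(np.uint8),0,2)[0],key=cv2.contourArea)
        hull=cv2.convexHull(c);ap=cv2.approxPolyDP(hull,0.05*cv2.arcLength(hull,True),True)[:,0]
        print(n,"tray",r[:2],ap.tolist());
        print(" z.014:",[np.round(plane(d[n],p,.014),3)[:2].tolist() for p in ap.astype(float)])
    # copper inside
    w=(mn>150); rw,_=blob(w,b,20); print(n,"white",rw)
    x,y=b;crop=d[n]["frame"][y-32:y+38,x-40:x+40,::-1]
    out[n]=cv2.resize(crop,None,fx=5,fy=5,interpolation=2)
cv2.imwrite("pics/z.png",np.hstack(list(out.values())))
x,e=tri((d["top"],(320,231)),(d["side"],(319,184)));print(x,e)
E
```

```text
top tray (np.int32(498), (np.float64(224.15662650602408), np.float64(239.3574297188755))) [[207, 211], [254, 222], [242, 271], [194, 259]]
 z.014: [[0.596, 0.19], [0.572, 0.047], [0.425, 0.071], [0.45, 0.215]]
top white (np.int32(307), (np.float64(320.4071661237785), np.float64(230.48208469055373)), 116)
side tray (np.int32(1882), (np.float64(315.9936238044633), np.float64(263.81137088204036))) [[301, 237], [348, 251], [333, 289], [282, 273]]
 z.014: [[0.57, 0.053], [0.428, 0.08], [0.45, 0.223], [0.595, 0.198]]
side white (np.int32(76), (np.float64(319.44736842105266), np.float64(184.43421052631578)), 23)
[ 0.55110153 -0.14710022  0.05901679] [0.000516541222904872, 0.000516541222904891]
```

View pics/z.png

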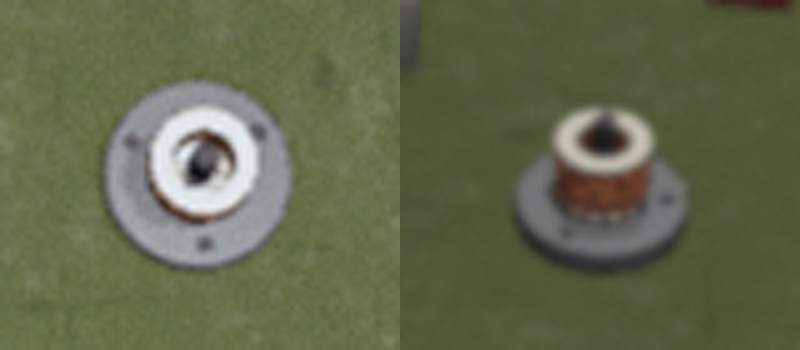

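The crops show the spindle inside the bobbin bore. The coarse bobbin top centre is (0.551,-0.147,~0.06). Tray corners agree between the views and give 150 mm sides centred at about (0.511,0.134). Now the wrist views.

```bash
python3 - <<'E'
from workcell import *
import pickle
from h import *
q=get_obs()["orientation"]
W=[]
for p in([.551,-.147,.24],[.49,-.147,.24]):
    bot.reach(p,q); c=vision.read_camera("wrist");W.append(c)
    V=np.array(c["view"]);print(np.round(-V[:3,:3].T@V[:3,3],3),np.round(proj(c,[.551,-.147,.066]),1), get_obs()["joint_pos"],get_obs()["time_s"])
pickle.dump(W,open("w.pkl","wb"))
cv2.imwrite("pics/w.png",np.hstack([cv2.resize(c["frame"][:,:,::-1],(400,300)) for c in W]))
E
```

```text
[ 0.483 -0.129  0.366] [274.6 193.9] [-2.61535961e-01  2.76792668e-01  1.76098371e+00 -1.26058932e-03
  1.10377601e+00 -1.58181947e+00] 3.1333
[ 0.421 -0.129  0.366] [289.5 249.4] [-2.93226364e-01  1.84560484e-01  1.88123997e+00 -1.29434517e-03
  1.07435308e+00 -1.61270785e+00] 3.5333
```

View pics/w.png

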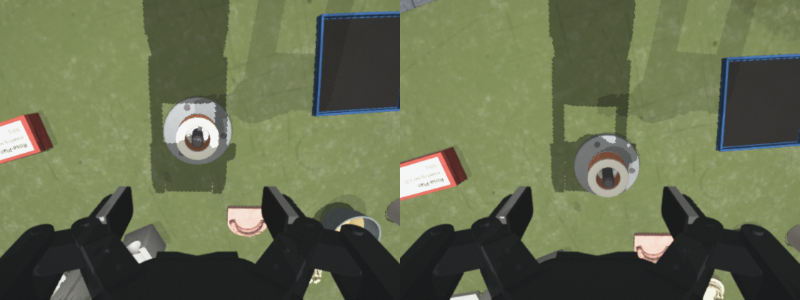

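Wrist views: the bobbin is at about (195,135)·1.4 in the left image and (607,177) in the right. The tray and box are well clear of it. I'll fit the flange in these and take one more view straight down the bore.

```bash
python3 - <<'E'
from workcell import *
import pickle
from h import *
q=get_obs()["orientation"]
W=pickle.load(open("w.pkl","rb"))
bot.reach([.619,-.165,.20],q); W.append(vision.read_camera("wrist"));pickle.dump(W,open("w.pkl","wb"))
E_=[]
for c in W:
    g=proj(c,[.551,-.147,.066]);f=c["frame"].astype(int)
    m=(f.min(2)>120)&(f.max(2)-f.min(2)<60)
    hs=cv2.cvtColor(c["frame"],cv2.COLOR_RGB2HSV)
    V=np.array(c["view"]);r=515*.031/.3
    print("guess",g.round(1), "px at centre",f[int(g[1]),int(g[0])])
    E_.append(g)
c=W[2];g=E_[2].astype(int)
x0,y0=g[0]-75,g[1]-75
print(x0,y0)
crops=[cv2.resize(w["frame"][int(e[1])-60:int(e[1])+60,int(e[0])-60:int(e[0])+60,::-1],(390,390),interpolation=2) for w,e in ((W[0],E_[0]),(W[2],E_[2]))]
cv2.imwrite("pics/w2.png",np.hstack(crops))
E
```

```text
guess [274.6 193.9] px at centre [86 85 85]
guess [289.5 249.4] px at centre [60 60 61]
guess [275.5 120.5] px at centre [78 77 78]
200 45
```

View pics/w2.png

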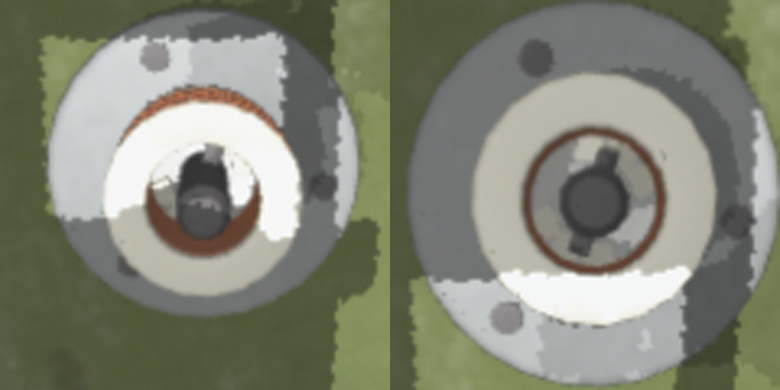

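The straight-down view shows the spindle at crop (595,200) with its lugs pointing to (608,157) and (582,243), on the flange circle's centre. I'll triangulate the flange and tray, and stretch the contrast in the bore for the notches.

```bash
python3 - <<'E'
import pickle
from h import *
W=pickle.load(open("w.pkl","rb"));d=pickle.load(open("c0.pkl","rb"))
obs=[]
for c in W:
    g=proj(c,[.551,-.147,.066]);f=c["frame"].astype(int)
    R,G,B=f[...,0],f[...,1],f[...,2]
    m=((R-B>8)&(R>=G)&(f.min(2)>110)&(R-B<60))|(f.min(2)>222)
    m=cv2.morphologyEx(m.astype(np.uint8),cv2.MORPH_OPEN,np.ones((3,3)))
    yy,xx=np.mgrid[:420,:560];m[np.hypot(xx-g[0],yy-g[1])>45]=0
    n,l,s,ce=cv2.connectedComponentsWithStats(m);k=1+s[1:,4].argmax()
    ct=max(cv2.findContours((l==k).astype(np.uint8),0,1)[0],key=len)
    e=cv2.fitEllipse(cv2.convexHull(ct));print(np.round(e[0],1),np.round(e[1],1));obs.append((c,e[0]))
x,er=tri(*obs);print("flange top centre",x,er)
for c,uv in obs: print(plane(c,uv,.066))
o=[(d["top"],np.array([[207,211],[254,222],[242,271],[194,259]],float)),(d["side"],np.array([[282,273],[301,237],[348,251],[333,289]],float)[[0,1,2,3]])]
# match order: top 0(.596,.19)->side(.595,.198)=idx0, 1->(.57,.05)=1, 2->2, 3->3
P=[tri((o[0][0],a),(o[1][0],b))[0] for a,b in zip(o[0][1],o[1][1])];print(np.round(P,3),np.mean(P,0))
c=W[2];V=np.array(c["view"])
u,v=proj(c,[*x[:2],.03]);u,v=int(u),int(v)
z=cv2.resize(c["frame"][v-26:v+26,u-26:u+26,::-1],(560,560),interpolation=2).astype(float)
cv2.imwrite("pics/n.png",np.clip((z-40)*1.6,0,255))
pts=lambda px:plane(c,px,.042)
a=pts((215+(608-390)/3.25,60+157/3.25));b=pts((215+(582-390)/3.25,60+243/3.25))
print("lug yaw",np.arctan2(*(a-b)[1::-1]),(a+b)/2,np.linalg.norm(a-b))
E
```

```text
[275.9 193.3] [60.2 60.5]
[290.8 248.6] [53.1 57.7]
[277.3 120.7] [75.  77.6]
flange top centre [ 0.55142509 -0.14565845  0.06354971] [0.00014997828997654608, 8.079012460402914e-05, 7.243289666830734e-05]
[ 0.55072035 -0.14553732  0.066     ]
[ 0.55045644 -0.14551918  0.066     ]
[ 0.55149546 -0.14565895  0.066     ]
[[0.597 0.191 0.006]
 [0.572 0.047 0.008]
 [0.427 0.071 0.005]
 [0.451 0.216 0.006]] [0.51177709 0.13149944 0.00637609]
lug yaw 2.5910974564109193 [ 0.55244855 -0.14508501  0.042     ] 0.02371936969454728[ WARN:0@0.104] global loadsave.cpp:1063 imwrite_ Unsupported depth image for selected encoder is fallbacked to CV_8U.
```

View pics/n.png

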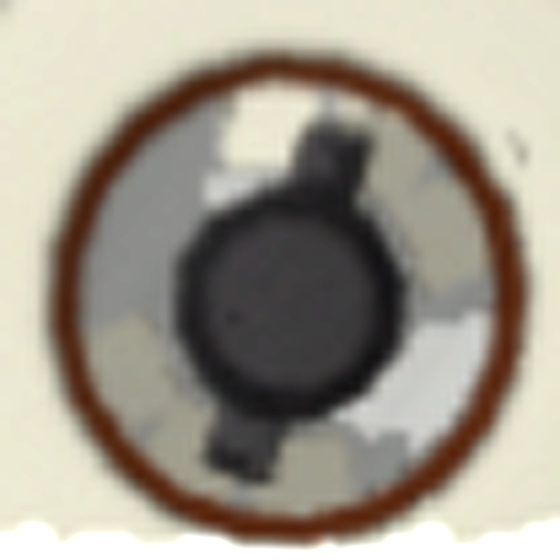

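In the stretched crop the notches show as grey washer patches, about (130,220) and (430,370). The lugs are at (335,160) and (240,450). That makes the expected release turn about -1.4 rad (clockwise from above). I'll grasp, then feel for it.

```bash
python3 - <<'E'
from workcell import *
from h import *
q=get_obs()["orientation"]
hand.move_gripper(.085)
C=[.5515,-.1455]
bot.reach([*C,.13],q); bot.servo_line([*C,.046],velocity=.12)
print("pre",np.round(get_obs()["wrist_force"],2))
hand.move_gripper(.055,strength=35); bot.dwell(.2)
o=get_obs();print(np.round(o["position"],4),o["gripper_width"],o["grip_force"],np.round(o["wrist_force"],2),np.round(o["ft_torque"],2),o["time_s"],o["joint_pos"][5])
c=vision.read_camera("side");cv2.imwrite("pics/g.png",c["frame"][100:300,200:440,::-1])
E
```

```text
pre [-0.46 -0.47  0.28]
[ 0.5522 -0.1457  0.0473] 0.059269675848462884 36.08142491430044 [-2.2   0.34  6.41] [0.02 0.22 0.1 ] 6.3083 -1.5790625128694602
```

```bash
cat > feel.py <<'E'
from workcell import *
from h import *
from scipy.spatial.transform import Rotation as Rn
C=[.5515,-.1455]
def st(tag):
    o=get_obs();print(tag,np.round(o["position"],4),"F",np.round(o["wrist_force"],1),"T",np.round(o["ft_torque"],2),"w",round(o["gripper_width"],4),"j6",round(o["joint_pos"][5],2),"t",round(o["time_s"],1));return o
def turn(dyaw,z):
    q=(Rn.from_euler("z",dyaw)*Rn.from_quat(get_obs()["orientation"])).as_quat()
    bot.servo_line([*C,z],q,velocity=.05) if abs(dyaw)<.5 else bot.reach([*C,z],q)
def probe(z0,f0):
    for dz in (.007,.009,.0105,.012,.014):
        bot.servo_line([*C,z0+dz],velocity=.03); bot.dwell(.1)
        f=get_obs()["wrist_force"][2]-f0
        if f<-6: print("locked at",dz,round(f,1)); bot.servo_line([*C,z0+.004],velocity=.05); return False
    return True
E
python3 - <<'E'
from feel import *
z0=.046
bot.servo_line([*C,z0+.005],velocity=.03);bot.dwell(.15);o=st("up5");f0=o["wrist_force"][2]
for k in range(3): turn(-.47,z0+.005)
bot.dwell(.15);st("turned")
ok=probe(z0,f0);st("probe %s"%ok)
E
```

```text
up5 [ 0.5514 -0.1455  0.0509] F [-0.9  0.8 -1.7] T [0.01 0.02 0.01] w 0.0594 j6 -1.58 t 6.8
turned [ 0.5515 -0.1455  0.051 ] F [ 0.1  0.6 -1.3] T [-0.01 -0.05  0.  ] w 0.0599 j6 -0.18 t 8.8
probe True [ 0.5515 -0.1455  0.0601] F [ 0.9  0.9 -2. ] T [-0.03 -0.05  0.01] w 0.0597 j6 -0.18 t 10.6
```

The lift passes freely, with only the weight on the wrist. I'll continue straight up, checking the force as it rises.

```bash
python3 - <<'E'
from feel import *
for z in (.066,.073,.082,.095,.11,.125,.145):
    bot.servo_line([*C,z],velocity=.06); f=get_obs()["wrist_force"]
    print(z,np.round(f,1))
    if np.linalg.norm(f)>8: break
bot.dwell(.1);o=st("end")
c=vision.read_camera("side");cv2.imwrite("pics/up.png",cv2.resize(c["frame"][100:300,200:440,::-1],None,fx=3,fy=3))
E
```

```text
0.066 [ 0.2 -0.6 -1.4]
0.073 [ 0.  -0.8 -2.1]
0.082 [-0.1 -0.2 -1.7]
0.095 [ 1.3  0.1 -2.3]
0.11 [ 0.   0.7 -1.8]
0.125 [-0.6 -1.3 -2.4]
0.145 [ 0.3  0.3 -2.8]
end [ 0.5513 -0.1455  0.1449] F [ 0.1 -0.3 -1.5] T [0.02 0.03 0.05] w 0.0601 j6 -0.18 t 13.1
```

View pics/up.png

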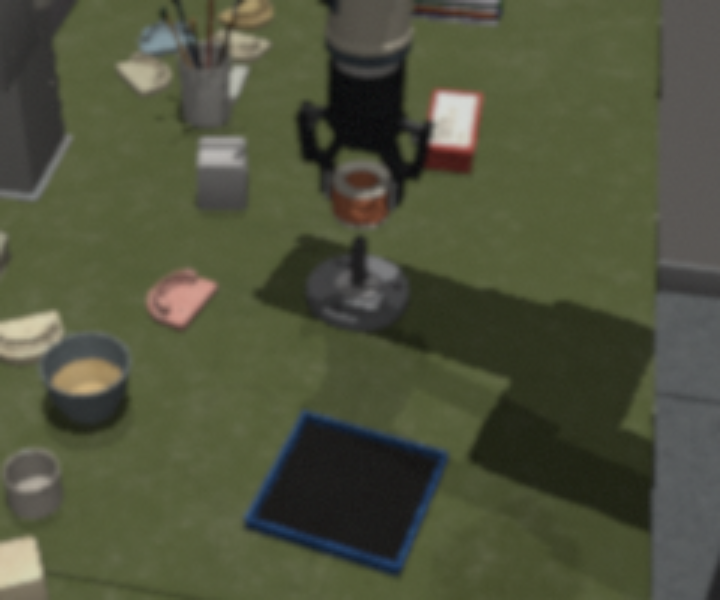

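The bobbin hangs upright at about (360,190), clear of the bare spindle at (358,260). The tray is empty at about (345,490). Carrying it over and lowering by feel.

```bash
python3 - <<'E'
from feel import *
T=[.5118,.132]
bot.servo_line([*T,.15],velocity=.15);bot.servo_line([*T,.06],velocity=.1);bot.servo_line([*T,.036],velocity=.05);bot.dwell(.2)
f0=st("above")["wrist_force"][2];z=.036
while z>.0245:
    z-=.001;bot.servo_line([*T,z],velocity=.02);bot.dwell(.08)
    f=get_obs()["wrist_force"][2]-f0
    if f>2.5: break
o=st("contact %.1f"%f)
c=vision.read_camera("side");cv2.imwrite("pics/dn.png",cv2.resize(c["frame"][160:310,220:420,::-1],None,fx=4,fy=4))
E
```

```text
above [0.512  0.1321 0.0363] F [ 0.4 -0.4 -1.4] T [-0.05  0.    0.  ] w 0.0598 j6 0.33 t 17.1
contact 6.8 [0.5119 0.1321 0.0293] F [-2.2  0.9  5.3] T [ 0.1   0.18 -0.04] w 0.0596 j6 0.33 t 19.4
```

View pics/dn.png

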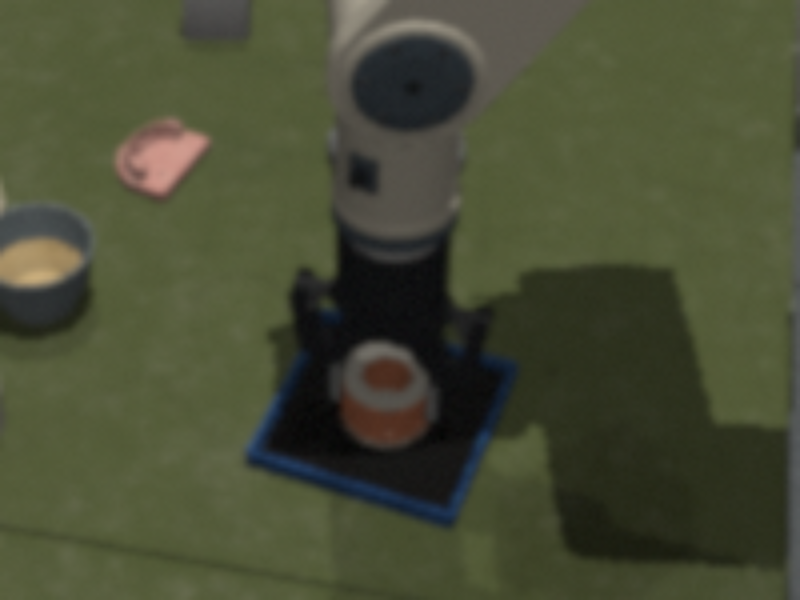

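It is upright in the tray at about (385,395), and contact came at the expected height. Releasing and backing off.

```bash
python3 - <<'E'
from feel import *
T=[.5118,.132]
hand.move_gripper(.066);hand.move_gripper(.082);bot.servo_line([*T,.15],velocity=.1);bot.servo_line([.40,-.05,.25],velocity=.2);bot.dwell(.5);st("off")
c=vision.read_camera("side");t=vision.read_camera("top")
cv2.imwrite("pics/end.png",np.hstack([cv2.resize(c["frame"][160:310,220:370,::-1],(400,400)),cv2.resize(t["frame"][140:300,170:330,::-1],(400,400))]))
E
```

```text
off [ 0.4    -0.0499  0.2499] F [-0.4  0.6 -0.9] T [-0.03  0.02 -0.03] w 0.0821 j6 -0.04 t 23.2
```

View pics/end.png

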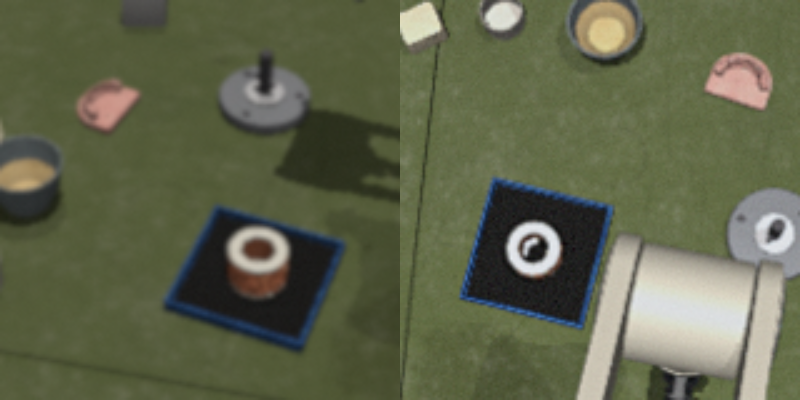

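The bobbin stands upright in the tray in both views, at (258,262) in the side view and (533,250) in the top view. The arm is clear of it.

```bash
python3 -c "
from workcell import hand_in
print(hand_in())"
```

```text
the job is handed in; nothing more can be done
None
```

The bobbin was turned to its release, lifted straight off the spindle and set upright on the floor of the blue tray; the job was handed in at about 23 s, with the bystander objects never touched.

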